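# Set the ratchet display board to its lowest notch and show the ball on it

## Task

The tilting display board on the hall console stands too steep. Lift it by its knob up through its notches to the very top so that the red pawl is thrown clear, lower it all the way flat so that the pawl falls back in, and raise it again just to its first notch so that the pawl holds it there. Then gently stand the clear ball case upright on the sloping board, in the middle of its width and squarely against the brass lip, let go, and leave the other things on the console where they are.

Things in the scene. Friction and masses are not known exactly. Their poses are not given: they have to be found in the camera images.
- board (a joint): Angle (rad) of the tilting board: 0 = flat on its dark plinth, 1.24 = upper stop. Its ratchet holds it at 0.29 (first notch), 0.49, 0.69, 0.89 (top notch); raising is always free (2 to 5 N at the knob). Starts in the second or third notch. Raised about 0.07 past a notch, then lowered, it rests in that notch. With the pawl out it sinks freely, slowed by a damped hinge.
- pawl (a joint): Angle (rad) of the red standing pawl (roller-tipped) left (+y) of the board: under 0.1 = in under a tooth (holding), 0.13 = riding over a tooth tip, 0.3 = upright, 0.55 = fallen out, board free. It moves by its own weight; do not touch it. An orange cam throws it out as the board nears its upper stop (1.1 to 1.22); an orange wedge tips it back as the board comes down from 0.3 to 0.1.
- hinge (a point): Point on the hinge axis at the middle of the board's near edge, 85 mm above the table, fixed to the plinth. x: horizontal, from the hinge towards the far side, where the knob is; y: the hinge axis, to the left; z: up. Positive board angles lift the far edge.
- knob (a point): Centre of the black ball knob (30 mm diameter) on a brass stem at the middle of the board's far edge, in the board's mid plane, 180 mm from the hinge axis: at board angle a it is 180 cos a mm along the hinge's x and 180 sin a mm above it. Grip it from above; it turns between the fingers as the board swings. x: from hinge to knob, z: out of the board's upper face.
- board_top (a point): Centre of the upper face of the pale wood board (150 x 150 mm, 8 mm thick), 75 mm from the hinge axis, 4 mm above the mid plane. x: up the slope to the knob, z: out of the face. A brass lip, 8 mm thick, 14 mm high, stands on the face along the hinge edge, its inner side at x = -67 mm. The ratchet disc (52 mm radius about the hinge axis) is at y = 84 to 96 mm, beside the board.
- case_center (a point): Centre, half-way up, of the clear ball case: a 90 mm cube with a red ball inside and a white press-button block (36 x 36 mm, 36 mm tall, sides parallel to the cube's) on its lid; 126 mm tall in all: underside 63 mm below this point, middle of the block 45 mm above. About 0.3 kg. Lift it by the block. z up, x and y along its sides.
- key_bowl: Bystander: blue ceramic bowl, 110 mm across, 50 mm tall; origin under its centre.
- bail_0: Bystander: varnished wooden bail, 110 mm long along x, 20 mm thick; origin under its centre.
- bail_1: Bystander: bail like bail_0.
- bail_2: Bystander: bail like bail_0.
- ring_gauge: Bystander: flat aluminium ball ring gauge, 98 mm ring with a flat handle along its +x, 8 mm thick; origin under the ring's centre.
- whistle: Bystander: blue plastic whistle, about 57 mm long, 26 mm tall; origin under its round chamber.
Mind the look-alikes: they are no part of the job. What is shaped like the part that bears case_center but purple is not meant.

How it is judged:
On the way, in this order (a step that is already met when the one before it is completed fails the run):
1. the board is lifted past its top notch and the pawl is thrown out (value of joint board above 1.05 rad and value of joint pawl above 0.45 rad), for 0.05 s.
2. the board is lowered flat and the pawl is back in (value of joint board below 0.05 rad and value of joint pawl below 0.2 rad), for 0.1 s.
3. the board is held in its first notch (value of joint board between 0.24 and 0.34 rad and value of joint pawl below 0.12 rad), for 0.2 s.
At the end, for the whole second after the job is handed in: The board rests in its first notch (angle 0.24 to 0.34 rad, pawl under 0.12 rad); the ball case stands upright on the board's face (within 6 mm and 0.1 rad of flat on it), within 12 mm of the lip, within 20 mm of the middle of the board's width, released and at rest (all of step 3 and z of case_center in the frame of board_top between 0.057 and 0.069 m and x of case_center in the frame of board_top between -0.027 and -0.01 m and y of case_center in the frame of board_top between -0.02 and 0.02 m and angle between the z axis of case_center and the z axis of board_top, either way round below 0.1 rad and angle between case_center's own z axis and vertical below 0.5 rad and linear speed of case below 0.01 m/s and velocity of joint board between -0.02 and 0.02 rad/s); the robot touches nothing.
It fails at once if another thing on the console is moved more than 30 mm (distance of any of key_bowl, bail_0, bail_1, bail_2, ring_gauge, whistle from where it was at the start of the episode above 0.03 m).
It fails at once if the ball case is tipped over (angle between case_center's own z axis and vertical above 0.8 rad).
It fails at once if the ball case is let fall instead of set down gently (linear speed of case above 0.5 m/s and contact force between the fingers and case below 0.1 N).
It also fails if it takes over 61 s, if anything falls off the work surface, if the arm or the gripper's body presses on something with over 40 N, if the wrist force passes 120 N, or if a joint passes its speed limit or range.

## Robot

A 6-joint arm with a two-finger parallel gripper is mounted at the origin on the work surface. World frame = base frame: x ahead of the robot, y to its left, z up, the work surface at z = 0. Lengths are in m, angles in rad, forces in N, time in s.
With the tool pointing down it reaches from about 0.25 to 0.725 m from the base axis. Payload 9.7 kg.
Tool frame: the origin (TCP) lies midway between the tips of the shut fingers; the grasp point (between the pads) lies r.grip_point_offset behind it (r.grip_point_offset is the distance from the TCP to the grasp point, in m); x points along the fingers, z is the direction in which the jaws open and shut, and the axes are right-handed (so a half turn about x gives the same grasp; the last joint's range is limited). The gripper opens to 85 mm and grips with 20 to 120 N. Pads are 22 mm wide; open, the fingers measure 114 mm over their backs; the gripper's body (76 mm by 85 mm) begins 54 mm behind the grasp point. The pads swing forward as they close: fully open they stand 13 mm farther back than shut.
Start: joints at [-1.11, 0.087, 0.176, 1.66, 0, 1.571], TCP at [0.245, -0.493, 0.231] pointing down, gripper open.
Joint ranges: [-3.13, 3.13], [-0.85, 1.81], [-1.15, 1.24], [-2.2, 2.28], [-1.44, 1.52], [-3.14, 3.14]. Speed limits (rad/s): [2.22, 2.22, 2.57, 3.14, 3.14, 3.14].

## Interface

Orientations are given as a unit quaternion [w, x, y, z].
In Python, from workcell import r, optics, workorder, nets gives the robot as it stands. The module is installed in compiled form; this text tells all that it offers.
- The arm moves only by the tool drive_tool, never from a script. Its argument "deltas" is text: rows parted by semicolons, each of 7 numbers parted by spaces: the shift along the tool's x, y, z in cm, then the turn, a rotation vector about the tool's x, y, z in degrees, then the closure, from -1 (fully open) to 1 (shut), so that 0 is half open. A call has 1 to 8 rows; each row shifts and turns the pose as measured when the row begins, along the tool's axes as they then stand; what a row does not reach is not made up. A row lasts 1/12 s, in which the tool goes at most 41.7 mm and 7.16 degrees, less where a joint would pass 70% of its speed; a pose out of reach is approached as far as the arm can. A call is refused whole if a number of a shift passes 4.17 or a number of a turn 7.16, either way. A call with a gripper value outside its range is refused whole. The fingers move at their own pace and stop on an object; "force" is the grip in N (left out, the last holds). Time passes only in rows, so rows that do not move let the fingers close. It gives the time, the measured TCP pose, the force and the opening at its end, in the units of the state.
- r.get_obs(): the state, without advancing time (a new reading comes with each control period).
- optics.get_image(name): name is "scene" or "top"; returns a dict with "frame" (480x640x3 uint8, red, green, blue), "z_map" (480x640 float32, m along the optical axis (not along the pixel's ray), 0 where there is no reading), "mtx" (3x3 intrinsics, pixels), "extrinsics" (4x4, takes a point from world to camera coordinates). Camera axes: x right, y down, z forward; pixel columns grow to the right and rows downward; lengths in m; the calibration is good to about 2 mm. A picture is of the moment at which its call begins.
- workorder.job_done(): hands the job in, once; it reports no verdict.
Trained networks look in a picture, given as the dict that the camera call returned (one of the last four; its "shot" number tells which), for a name from the list of things; names that differ only in an ending like _2 or _b are one class to them, and where a whole thing is asked for, a point or a joint stands for the part that bears it (a point fixed in the world has none). Each returns a list of dicts, best first, with "conf" (0 to 1); they miss things now and then, are a little off and sometimes report something else, mostly with a low value. They report only what shows in the picture. A call takes as long as a camera call. They do not tell look-alikes from the thing itself.
- nets.look_for(picture, query): "centre" ([x, y, z] in m, in the coordinates of the camera as it stood for that picture, good to about 4 mm: the middle of the surface that is visible of it).
The state is a dict: "time": time; "qpos": joint angles; "qd": joint speeds; "joint_torque": joint torques, N m; "ee_pos": TCP position; "ee_rot": TCP orientation; "ft_force": force on the tool from outside, world axes, zero at the start; "torque": the same for the moment, N m; "opening": finger opening in m.
Only numpy, scipy, OpenCV 4.12 (cv2) and the standard library are available. Lean on these libraries where they do the work, as an engineer would, in place of code of your own. Each camera call takes 0.05 s, during which the arm holds its last target.

## Working session

There is one attempt and no reset: what is moved stays moved. The work goes in short steps, Python scripts to look and compute and a tool call to move; the robot and the scene stay as the last step left them, time stands still between calls to the robot, and variables do not carry over. Pictures are saved under pics/ and viewed, and the job is handed in when it is done.

Besides the shell and the picture viewer there is one more tool, called after "Emit:" as name(argument=value, ...) on one line, values as JSON. drive_tool: Moves the arm, as the interface text tells. Its arguments: {"type":"object","properties":{"deltas":{"type":"string"},"force":{"type":"number"}},"required":["deltas"]}

```bash
mkdir -p pics
cat > h.py <<'E'
import numpy as np, cv2
from workcell import r, optics, workorder, nets
def save(im,n): cv2.imwrite('pics/'+n+'.png',im['frame'][:,:,::-1])
def c2w(im,p): return np.linalg.inv(im['extrinsics'])[:3]@np.append(p,1)
def px(im,p):
    c=im['extrinsics'][:3]@np.append(p,1); q=im['mtx']@c; return q[:2]/q[2]
def cloud(im):
    z=im['z_map'];v,u=np.mgrid[:480,:640];K=im['mtx']
    P=np.stack([(u-K[0,2])/K[0,0]*z,(v-K[1,2])/K[1,1]*z,z,np.ones_like(z)],-1)
    W=P@np.linalg.inv(im['extrinsics']).T; W=W[...,:3].copy(); W[z==0]=np.nan; return W
E
python3 - <<'E'
from h import *
np.set_printoptions(precision=4,suppress=True)
o=r.get_obs();print(o,r.grip_point_offset)
for n in ['scene','top']:
    im=optics.get_image(n);save(im,n+'0')
    np.savez(n+'0.npz',**{k:im[k] for k in['frame','z_map','mtx','extrinsics']})
    print(n,im['extrinsics'])
    for q in ['board','pawl','knob','board_top','case_center','key_bowl','bail_0','ring_gauge','whistle']:
        for d in nets.look_for(im,q)[:4]:
            w=c2w(im,d['centre']);print(q,round(d['conf'],2),w,px(im,w))
E
```

```text
{'time': 0.0, 'qpos': array([-1.11  ,  0.0874,  0.1751,  1.6598,  0.    ,  1.5708]), 'qd': array([ 0.0008,  0.0014, -0.0008, -0.0001, -0.0003, -0.0007]), 'joint_torque': array([ -0.0004, -52.0389,  46.4801,   0.0165,  -0.0001,  -0.    ]), 'ee_pos': array([ 0.2445, -0.4924,  0.2306]), 'ee_rot': array([ 0.6006,  0.3729,  0.6014, -0.3724]), 'ft_force': array([ 0.3492, -0.0123, -0.243 ]), 'torque': array([ 0.0136, -0.0362,  0.024 ]), 'opening': 0.08512727976528868} 0.0187
scene [[ 0.8573  0.5147  0.0138 -0.4995]
 [ 0.4336 -0.7073 -0.5584 -0.2546]
 [-0.2777  0.4846 -0.8295  1.3135]
 [ 0.      0.      0.      1.    ]]
board 0.56 [0.468  0.056  0.1295] [295.6295 171.9876]
board_top 0.56 [0.4671 0.0539 0.1329] [294.8583 171.4522]
case_center 0.89 [ 0.5288 -0.3176  0.0913] [224.5235 307.3217]
case_center 0.84 [ 0.5637 -0.4864  0.086 ] [184.8482 385.905 ]
key_bowl 0.6 [0.4986 0.343  0.032 ] [357.981  137.0883]
key_bowl 0.53 [ 0.5256 -0.3194  0.0877] [223.0993 307.9911]
bail_0 0.82 [ 0.7678 -0.1227  0.0162] [363.8807 304.4824]
bail_0 0.7 [ 0.7783 -0.1848  0.0162] [355.0787 328.2388]
bail_0 0.64
[... 309 characters left out ...]

board 0.89 [0.4741 0.0545 0.1404] [263.9366 291.2313]
knob 0.93 [0.4796 0.0558 0.1374] [263.5034 288.7862]
board_top 0.62 [0.4807 0.0599 0.136 ] [261.753  288.2819]
case_center 0.87 [ 0.5129 -0.3008  0.084 ] [418.2377 275.6677]
case_center 0.61 [ 0.5504 -0.4603  0.0942] [487.4571 259.8278]
key_bowl 0.85 [0.5076 0.3354 0.0259] [154.4619 276.7225]
key_bowl 0.21 [ 0.5121 -0.2993  0.0839] [417.5972 275.9666]
bail_0 0.74 [ 0.7599 -0.1144  0.0156] [338.3783 176.8719]
bail_0 0.64 [ 0.7758 -0.1845  0.0169] [366.4857 170.6422]
bail_0 0.63 [ 0.7571 -0.0653  0.0161] [318.7323 177.8597]
ring_gauge 0.63 [0.7068 0.3554 0.0121] [150.665  197.1317]
whistle 0.57 [ 0.698  -0.3031  0.0269] [414.8908 201.1211]
```

View pics/scene0.png

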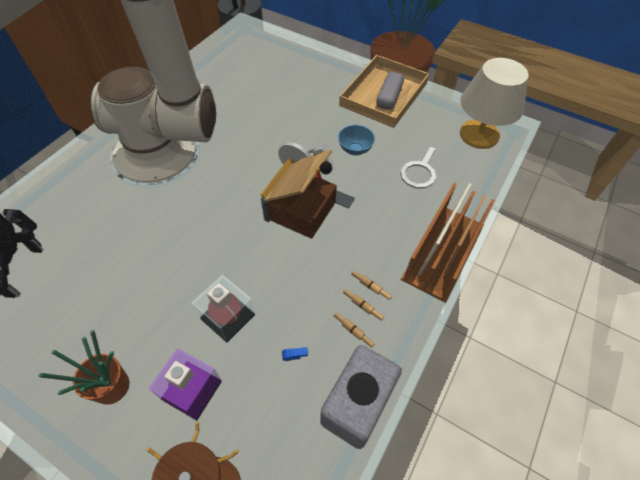

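View pics/top0.png

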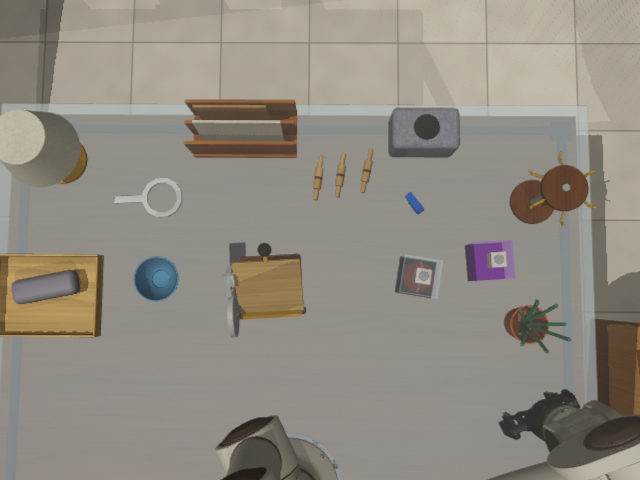

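The clear case is at top (418,276), with its button at (424,275). The purple look-alike is at (490,260). The board is at (268,288) with its knob at (264,250). Next I'll fit the geometry precisely.

Run:
```python
from h import *
np.set_printoptions(precision=4,suppress=True)
a=np.load('top0.npz');b=np.load('scene0.npz')
pc=[]
for n,im in(('top',a),('scene',b)):
    W=cloud(im);F=im['frame'].astype(int)
    # board plane: wood-coloured pixels in region
    m=(W[...,0]>.36)&(W[...,0]<.62)&(W[...,1]>-.06)&(W[...,1]<.16)&(W[...,2]>.09)
    R,G,B=F[...,0],F[...,1],F[...,2]
    wood=m&(R-B>40)&(R>110)
    P=W[wood];c=np.median(P,0)
    for _ in range(6):
        u,s,vt=np.linalg.svd(P-P.mean(0),full_matrices=False);nn=vt[2]*np.sign(vt[2][2]);d=(P-P.mean(0))@nn;P=P[abs(d)<.003]
    print(n,'board',len(P),'n',nn,P.mean(0),'ang',np.arccos(nn[2]))
    np.save(n+'_board.npy',P)
    dark=m&(R<50)&(G<50)&(B<50)&(W[...,2]>.13)
    print(' dark',dark.sum(),np.nanmedian(W[dark],0) if dark.any() else '',np.nanmax(W[dark],0) if dark.any() else '')
    # case block
    m=(W[...,0]>.42)&(W[...,0]<.62)&(W[...,1]>-.39)&(W[...,1]<-.22)
    t=m&(W[...,2]>.12)
    p=W[t];print(' block',t.sum(),np.median(p,0),p.min(0),p.max(0))
    tt=p[p[:,2]>.121]
    if len(tt): print(cv2.minAreaRect((tt[:,:2]*1000).astype(np.float32)))
    hist=np.histogram(W[m][:,2],bins=np.arange(-.01,.14,.01));print(hist[0])
def crop(im,n,x0,y0,w,h):
    cv2.imwrite('pics/'+n+'.png',cv2.resize(im['frame'][y0:y0+h,x0:x0+w,::-1],None,fx=5,fy=5,interpolation=cv2.INTER_CUBIC))
crop(a,'ctop_b',205,225,130,110);crop(b,'cscene_b',240,120,130,120)
crop(a,'ctop_c',380,235,80,80);crop(b,'cscene_c',180,265,90,90)
```

```text
top board 2444 n [-0.6198 -0.0386  0.7838] [0.4909 0.0447 0.1454] ang 0.6700110790884539
 dark 0  
 block 254 [ 0.5131 -0.3042  0.1275] [ 0.493  -0.3234  0.1202] [ 0.5315 -0.2849  0.1368]
((512.4625244140625, -304.61376953125), (35.61454391479492, 35.94606018066406), 81.37462615966797)
[1294 2548   31   24   17   26   18   21   23  441  796   12   15  209
   45]
scene board 1049 n [-0.6494 -0.0407  0.7593] [0.4912 0.0383 0.1504] ang 0.7085306794177633
 dark 104 [0.5625 0.0402 0.2127] [0.5729 0.0544 0.2213]
 block 278 [ 0.5123 -0.3092  0.1262] [ 0.4906 -0.3279  0.1201] [ 0.53   -0.2886  0.1305]
((510.12152099609375, -307.94683837890625), (36.03422927856445, 36.914546966552734), 81.38487243652344)
[1913 1656   96   92   96  108  105  107  104  759  573   49   47  274
    4]
```

View pics/ctop_b.png

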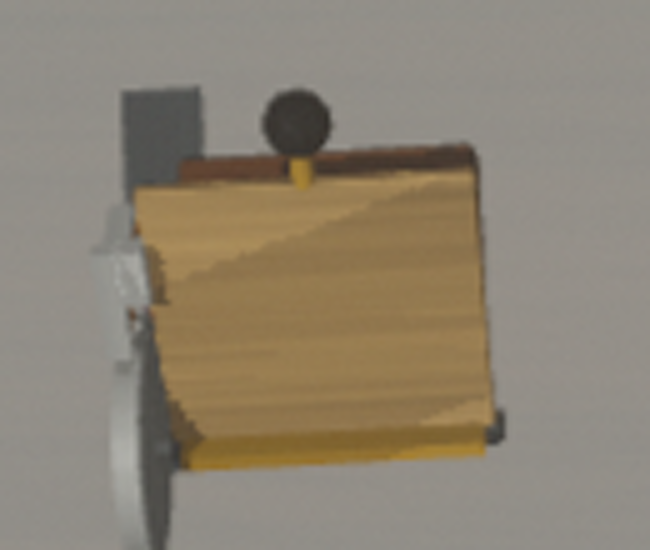

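View pics/cscene_b.png

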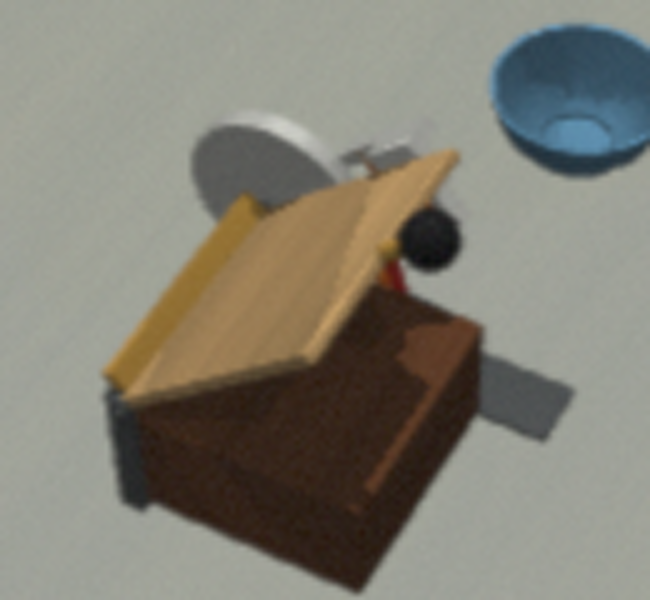

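View pics/ctop_c.png

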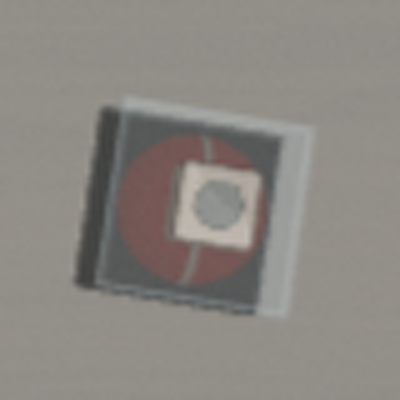

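View pics/cscene_c.png

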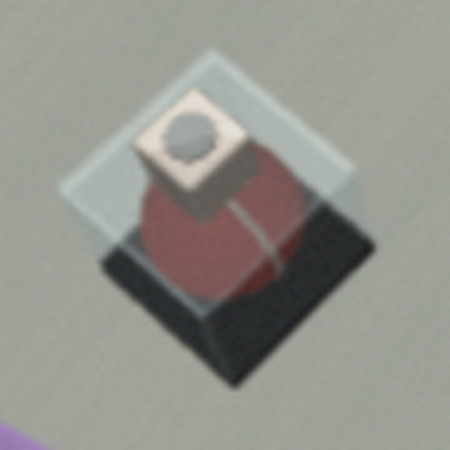

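Red pawl shows at scene ~(319,175), and the board looks to be at about 0.69 (third notch). Next I'll pin down the hinge and knob using the known radii.

```bash
cat >> h.py <<'E'
from scipy.spatial.transform import Rotation as Ro
def R_of(q): return Ro.from_quat([q[1],q[2],q[3],q[0]])
def rayz(im,uv,z):
    T=np.linalg.inv(im['extrinsics']);d=T[:3,:3]@np.linalg.inv(im['mtx'])@np.array([uv[0],uv[1],1]);o=T[:3,3]
    return o+d*(z-o[2])/d[2]
def tool(yaw,tilt=0):
    # tool x down (tilt>0: pointing ahead), jaws (tool z) along hinge y with yaw
    B=np.array([[0,1,0],[0,0,1],[1,0,0]])
    # columns x_t=(0,0,-1), z_t=(0,1,0), y_t=z x x
    x=np.array([0,0,-1.]);z=np.array([0,1.,0]);y=np.cross(z,x)
    return Ro.from_euler('z',yaw)*Ro.from_euler('y',-tilt)*Ro.from_matrix(np.stack([x,y,z],1))
def delta(p,R):
    o=r.get_obs();R0=R_of(o['ee_rot']);best=None
    for f in(0,180):
        Rt=R*Ro.from_euler('x',f,degrees=True);rv=(R0.inv()*Rt).as_rotvec(degrees=True)
        if best is None or np.linalg.norm(rv)<np.linalg.norm(best):best=rv
    d=R0.inv().apply(np.array(p)-o['ee_pos'])*100
    print('shift cm',d.round(2),'turn deg',best.round(2),'pos',o['ee_pos'].round(4),'t',round(o['time'],2),'F',o['ft_force'].round(1),'open',round(o['opening'],4),'q6',o['qpos'].round(2))
    return d,best
E
python3 - <<'E'
from h import *
np.set_printoptions(precision=4,suppress=True)
a=np.load('top0.npz');b=np.load('scene0.npz')
for n,im in(('top',a),('scene',b)):
    F=im['frame'].astype(int);s=F.sum(2);W=cloud(im)
    x0,y0,x1,y1=(250,238,276,260) if n=='top' else (315,158,336,178)
    m=np.zeros(s.shape,bool);m[y0:y1,x0:x1]=True
    k=m&(s<150)&(F.max(2)-F.min(2)<15)
    c,lab,st,cen=cv2.connectedComponentsWithStats(k.astype(np.uint8));i=1+st[1:,4].argmax()
    print(n,st[i],cen[i],[rayz(im,cen[i],z) for z in(.16,.1996,.2247)],'surf',np.nanmedian(W[lab==i],0),np.nanmax(W[lab==i][:,2]))
    P=np.load(n+'_board.npy')
    yaw=.062
    e=np.array([np.cos(yaw),np.sin(yaw),0]);l=np.array([-np.sin(yaw),np.cos(yaw),0])
    A=P@e;L=P@l
    print(' lateral range',np.percentile(L,[.5,5,95,99.5]),'along',np.percentile(A,[.5,99.5]),'z',np.percentile(P[:,2],[.5,99.5]))
    f=np.polyfit(A,P[:,2],1);print(' slope',np.arctan(f[0]), 'x at z=.085+4/cos', (.085+.004/np.cos(np.arctan(f[0]))-f[1])/f[0])
delta([.55,.05,.3],tool(.062))
E
```

```text
Traceback (most recent call last):
ValueError: attempt to get argmax of an empty sequence
```

Run:
```python
from h import *
np.set_printoptions(precision=4,suppress=True)
a=np.load('top0.npz');b=np.load('scene0.npz')
for n,im in(('top',a),('scene',b)):
    F=im['frame'].astype(int);s=F.sum(2);W=cloud(im)
    x0,y0,x1,y1=(254,240,276,258) if n=='top' else (318,158,336,178)
    m=np.zeros(s.shape,bool);m[y0:y1,x0:x1]=True
    k=m&(s<240)&(F.max(2)-F.min(2)<18)
    c,lab,st,cen=cv2.connectedComponentsWithStats(k.astype(np.uint8));i=1+st[1:,4].argmax()
    print(n,st[i],cen[i],[rayz(im,cen[i],z) for z in(.16,.1996,.2247)],'surf',np.nanmedian(W[lab==i],0),np.nanmax(W[lab==i][:,2]))
    P=np.load(n+'_board.npy')
    yaw=.062
    e=np.array([np.cos(yaw),np.sin(yaw),0]);l=np.array([-np.sin(yaw),np.cos(yaw),0])
    A=P@e;L=P@l
    print(' lateral range',np.percentile(L,[.5,5,95,99.5]),'along',np.percentile(A,[.5,99.5]),'z',np.percentile(P[:,2],[.5,99.5]))
    f=np.polyfit(A,P[:,2],1);print(' slope',np.arctan(f[0]), 'x at z=.085+4/cos', (.085+.004/np.cos(np.arctan(f[0]))-f[1])/f[0])
delta([.55,.05,.3],tool(.062))
```

```text
top [258 243  13  13 135] [264.0222 249.2815] [array([0.5671, 0.0536, 0.16  ]), array([0.5643, 0.0495, 0.1996]), array([0.5626, 0.0468, 0.2247])] surf [0.5637 0.0481 0.212 ] 0.2195947901278834
 lateral range [-0.0589 -0.0519  0.0798  0.0878] along [0.4283 0.5438] z [0.0953 0.1862]
 slope 0.6690908434255939 x at z=.085+4/cos 0.4227983571955816
scene [320 161  12  13 113] [325.7522 167.5664] [array([0.5384, 0.0837, 0.16  ]), array([0.5566, 0.0516, 0.1996]), array([0.5681, 0.0313, 0.2247])] surf [0.5626 0.0404 0.2123] 0.2212744348030834
 lateral range [-0.062  -0.0561  0.0756  0.0836] along [0.4241 0.5379] z [0.0937 0.1885]
 slope 0.7081109898103887 x at z=.085+4/cos 0.4224150291470041
shift cm [ -6.87  51.49 -35.02] turn deg [22.85  0.   -0.  ] pos [ 0.2446 -0.4926  0.2313] t 1.0 F [-0.6 -0.1 -0.6] open 0.0854 q6 [-1.11  0.09  0.18  1.66  0.    1.57]
```

Emit:
drive_tool(deltas="-1 3.3 -2.2 0 0 0 -1;-1 3.3 -2.2 0 0 0 -1;-1 3.3 -2.2 0 0 0 -1;-1 3.3 -2.2 0 0 0 -1;-0.5 3.3 -2.2 0 0 0 -1;-0.5 3.3 -2.2 0 0 0 -1;0 3.3 -2.2 0 0 0 -1;0 3.3 -2.2 0 0 0 -1", force=30)

```text
time: 1.67
ee_pos: [0.4052, -0.2125, 0.2817]
ee_rot: [0.598, 0.377, 0.599, -0.376]
ft_force: [0.8, -0.1, -0.4]
opening: 0.0852
```

```bash
python3 -c "
from h import *
delta([.5604,.0483,.27],tool(.062))"
```

```text
shift cm [  1.21  25.28 -16.79] turn deg [22.1  -0.07 -0.03] pos [ 0.4052 -0.2125  0.2817] t 1.67 F [ 0.8 -0.1 -0.4] open 0.0852 q6 [-0.48 -0.11  0.08  1.76  0.    2.21]
```

Emit:
drive_tool(deltas="0.1 3.4 -2.25 0 0 0 -1;0.1 3.4 -2.25 0 0 0 -1;0.1 3.4 -2.25 0 0 0 -1;0.1 3.4 -2.25 0 0 0 -1;0.1 3.4 -2.25 0 0 0 -1;0.1 3.4 -2.25 0 0 0 -1;0.1 3.4 -2.25 0 0 0 -1;0 0 0 7 0 0 -1")

```text
time: 2.33
ee_pos: [0.5539, 0.0453, 0.2758]
ee_rot: [0.577, 0.412, 0.574, -0.409]
ft_force: [1.3, 0.0, -0.1]
opening: 0.0854
```

Emit:
drive_tool(deltas="0 0 0 7 0 0 -1;0 0 0 7 0 0 -1;0 0 0 2 0 0 -1;0 0 0 0 0 0 -1")

```text
time: 2.67
ee_pos: [0.5558, 0.0398, 0.2741]
ee_rot: [0.516, 0.484, 0.519, -0.479]
ft_force: [-0.3, -0.2, -0.0]
opening: 0.0852
```

```bash
python3 -c "
from h import *
delta([.5604,.0483,.177],tool(.062))"
```

```text
shift cm [ 9.71  0.5  -0.74] turn deg [ 0.54 -0.48 -0.14] pos [0.5558 0.0398 0.2741] t 2.67 F [-0.3 -0.2 -0. ] open 0.0852 q6 [0.07 0.12 0.3  1.74 0.01 3.14]
```

Emit:
drive_tool(deltas="0 0 0 -7.1 0 0 -1;0 0 0 -7.1 0 0 -1;0 0 0 -7.1 0 0 -1;0 0 0 -7.1 0 0 -1;0 0 0 -7.1 0 0 -1;0 0 0 -7.1 0 0 -1;0 0 0 -7.1 0 0 -1;0 0 0 -7.1 0 0 -1")

```text
time: 3.33
ee_pos: [0.5553, 0.0349, 0.2752]
ee_rot: [0.685, 0.179, 0.685, -0.172]
ft_force: [0.1, 0.2, -0.1]
opening: 0.085
```

Emit:
drive_tool(deltas="0 0 0 -7.1 0 0 -1;0 0 0 -7.1 0 0 -1;0 0 0 -7.1 0 0 -1;0 0 0 -7.1 0 0 -1;0 0 0 -7.1 0 0 -1;0 0 0 -7.1 0 0 -1;0 0 0 -7.1 0 0 -1;0 0 0 -7.1 0 0 -1")

```text
time: 4.0
ee_pos: [0.5546, 0.0298, 0.2768]
ee_rot: [0.688, -0.172, 0.682, 0.177]
ft_force: [-0.1, 0.1, -0.1]
opening: 0.0854
```

Emit:
drive_tool(deltas="0 0 0 -7.1 0 0 -1;0 0 0 -7.1 0 0 -1;0 0 0 -7.1 0 0 -1;0 0 0 -7.1 0 0 -1;0 0 0 -7.1 0 0 -1;0 0 0 -7.1 0 0 -1;0 0 0 -7.1 0 0 -1;0 0 0 -7.1 0 0 -1")

```text
time: 4.67
ee_pos: [0.5538, 0.0248, 0.2785]
ee_rot: [0.522, -0.481, 0.513, 0.482]
ft_force: [1.0, 0.2, 0.2]
opening: 0.0854
```

```bash
python3 -c "
from h import *
delta([.5604,.0483,.177],tool(.062))"
```

```text
shift cm [10.18 -0.41  2.29] turn deg [-7.72  0.55  0.49] pos [0.5538 0.0248 0.2785] t 4.67 F [1.  0.2 0.2] open 0.0854 q6 [0.04 0.11 0.3  1.75 0.01 0.11]
```

Emit:
drive_tool(deltas="2 -0.4 2.3 -7.1 0.5 0.5 -1;2 0 0 -0.6 0 0 -1;2 0 0 0 0 0 -1;1 0 0 0 0 0 -1;0 0 0 0 0 0 -1")

```text
time: 5.08
ee_pos: [0.5604, 0.0454, 0.2086]
ee_rot: [-0.486, 0.516, -0.483, -0.514]
ft_force: [-0.6, 0.0, -0.2]
opening: 0.0852
```

Run:
```python
from h import *
delta([.5604,.0483,.177],tool(.062))
im=optics.get_image('scene');save(im,'s1')
cv2.imwrite('pics/s1c.png',cv2.resize(im['frame'][80:240,220:400,::-1],None,fx=4,fy=4))
im=optics.get_image('top')
cv2.imwrite('pics/t1c.png',cv2.resize(im['frame'][190:350,180:360,::-1],None,fx=3,fy=3))
```

```text
shift cm [ 3.16 -0.    0.29] turn deg [-0.03  0.06  0.27] pos [0.5604 0.0454 0.2086] t 5.08 F [-0.6  0.  -0.2] open 0.0852 q6 [0.08 0.1  0.15 1.61 0.   0.02]
```

View pics/s1c.png

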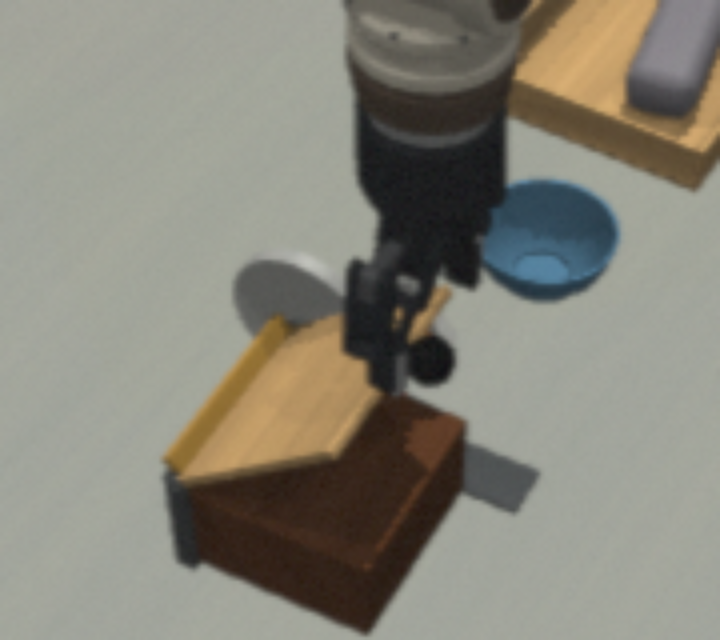

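The fingers straddle the knob from above, with the knob at crop (432,358). I'll descend and close.

Emit:
drive_tool(deltas="1.5 0 0.3 0 0 0 -1;1.6 0 0 0 0 0 -1;0 0 0 0 0 0 -1;0 0 0 0 0 0 1;0 0 0 0 0 0 1;0 0 0 0 0 0 1;0 0 0 0 0 0 1;0 0 0 0 0 0 1", force=30)

```text
time: 5.85
ee_pos: [0.5642, 0.0476, 0.1904]
ee_rot: [-0.491, 0.518, -0.48, -0.51]
ft_force: [-4.1, 5.5, -3.0]
opening: 0.0279
```

Emit:
drive_tool(deltas="0 0 0 0 0 0 1;0 0 0 0 0 0 1")

```text
time: 6.02
ee_pos: [0.5638, 0.0478, 0.1908]
ee_rot: [-0.491, 0.518, -0.48, -0.51]
ft_force: [-0.9, 0.0, -1.2]
opening: 0.0277
```

Run:
```python
from h import *
delta([.5604,.0483,.177],tool(.062))
im=optics.get_image('scene');save(im,'s2')
cv2.imwrite('pics/s2c.png',cv2.resize(im['frame'][80:240,220:400,::-1],None,fx=4,fy=4))
```

```text
shift cm [1.37 0.37 0.07] turn deg [-0.31  0.16  1.12] pos [0.5638 0.0478 0.1908] t 6.02 F [-0.9  0.  -1.2] open 0.0277 q6 [0.08 0.09 0.1  1.56 0.   0.03]
```

View pics/s2c.png

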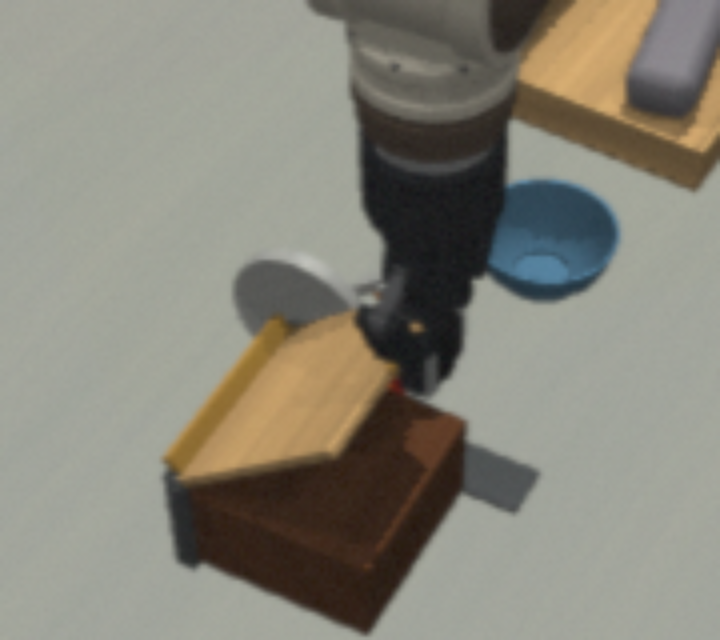

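Opening is 27.7 mm, less than 30, because the descent stopped about 13 mm short. I'll reopen halfway, go lower and regrip.

Emit:
drive_tool(deltas="0 0 0 0 0 0 -0.3;0 0 0 0 0 0 -0.3;0 0 0 0 0 0 -0.3;1 0.2 0 0 0 1 -0.3;0.7 0 0 0 0 0 -0.3;0.3 0 0 0 0 0 -0.3")

```text
time: 6.57
ee_pos: [0.563, 0.0475, 0.1705]
ee_rot: [-0.487, 0.514, -0.484, -0.514]
ft_force: [-0.2, 0.1, 0.2]
opening: 0.0555
```

Run:
```python
from h import *
delta([.5604,.0483,.177],tool(.062))
```

```text
shift cm [-0.65  0.25  0.1 ] turn deg [-0.32  0.13  0.22] pos [0.563  0.0475 0.1705] t 6.57 F [-0.2  0.1  0.2] open 0.0555 q6 [0.08 0.1  0.08 1.54 0.   0.03]
```

Emit:
drive_tool(deltas="-0.6 0.1 0.1 0 0 0 -0.3;0 0 0 0 0 0 1;0 0 0 0 0 0 1;0 0 0 0 0 0 1;0 0 0 0 0 0 1;0 0 0 0 0 0 1")

```text
time: 7.07
ee_pos: [0.561, 0.0476, 0.1753]
ee_rot: [-0.486, 0.514, -0.486, -0.514]
ft_force: [-0.0, -0.7, -2.2]
opening: 0.0284
```

Run:
```python
from h import *
delta([.5604,.0483,.177],tool(.062))
```

```text
shift cm [-0.17  0.06  0.07] turn deg [-0.36  0.04  0.05] pos [0.561  0.0476 0.1753] t 7.07 F [-0.  -0.7 -2.2] open 0.0284 q6 [0.08 0.1  0.09 1.55 0.   0.03]
```

Emit:
drive_tool(deltas="-0.54 0.48 0 0 0 0 1;-0.53 0.48 0 0 0 0 1;-0.5 0.52 0 0 0 0 1;-0.49 0.52 0 0 0 0 1;-0.46 0.56 0 0 0 0 1;-0.45 0.56 0 0 0 0 1", force=40)

```text
time: 7.57
ee_pos: [0.5282, 0.0457, 0.2065]
ee_rot: [-0.486, 0.514, -0.485, -0.513]
ft_force: [-0.5, -1.7, -4.7]
opening: 0.0281
```

```bash
cat >> h.py <<'E'
H=np.array([.4219,.0397,.085]);YAW=.062
def knob_rel(off=.0225):
    o=r.get_obs();p=o['ee_pos']-H;e=np.array([np.cos(YAW),np.sin(YAW),0])
    x=p@e;z=p[2]+off;print('rel',round(x,4),round(z,4),'rad',round(np.hypot(x,z),4),'ang',round(np.arctan2(z,x),3),'F',o['ft_force'].round(1),'open',round(o['opening'],4),'t',round(o['time'],2))
E
python3 - <<'E'
from h import *
knob_rel()
im=optics.get_image('scene');save(im,'s3')
cv2.imwrite('pics/s3c.png',cv2.resize(im['frame'][80:240,220:400,::-1],None,fx=4,fy=4))
E
```

```text
rel 0.1065 0.144 rad 0.1791 ang 0.934 F [-0.5 -1.7 -4.7] open 0.0281 t 7.57
```

View pics/s3c.png

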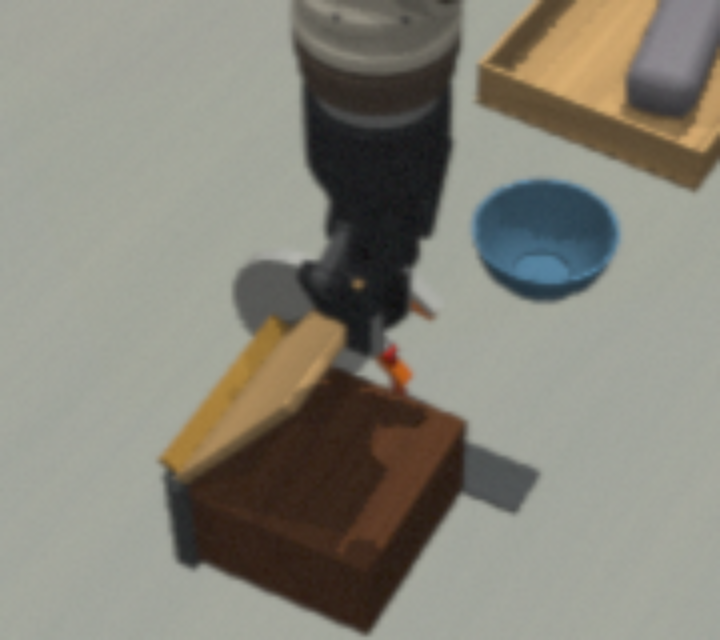

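The board follows and the force is about 5 N. The red pawl is visible at crop (388,355). Continuing to the top.

Emit:
drive_tool(deltas="-0.42 0.59 0 0 0 0 1;-0.4 0.6 0 0 0 0 1;-0.36 0.62 0 0 0 0 1;-0.35 0.62 0 0 0 0 1;-0.31 0.65 0 0 0 0 1;-0.3 0.66 0 0 0 0 1;-0.2 0.5 0 0 0 0 1")

```text
time: 8.2
ee_pos: [0.4798, 0.0428, 0.2325]
ee_rot: [0.486, -0.514, 0.486, 0.514]
ft_force: [0.5, -0.6, -5.1]
opening: 0.028
```

Run:
```python
from h import *
knob_rel()
im=optics.get_image('scene');save(im,'s4')
cv2.imwrite('pics/s4c.png',cv2.resize(im['frame'][80:240,220:400,::-1],None,fx=4,fy=4))
```

```text
rel 0.058 0.17 rad 0.1796 ang 1.242 F [ 0.5 -0.6 -5.1] open 0.028 t 8.2
```

View pics/s4c.png

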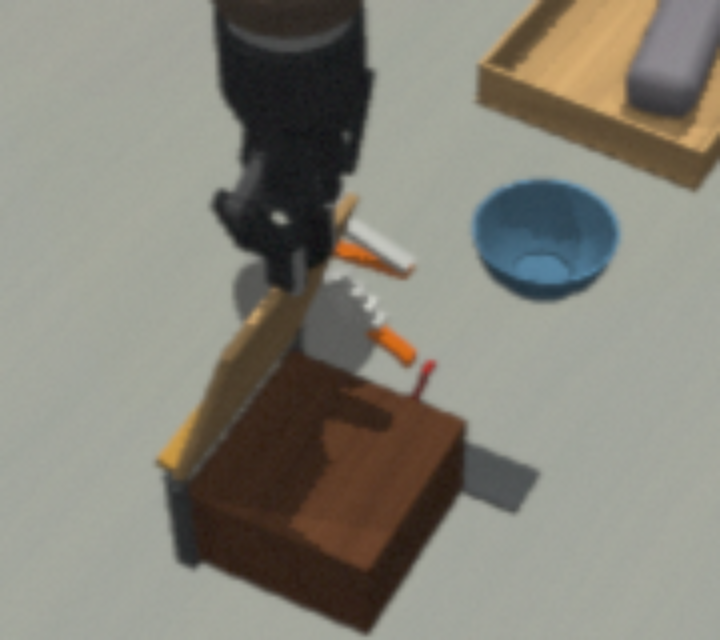

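Pawl is thrown clear, upright and tilted right at crop (427,375). Now lowering along the arc.

Emit:
drive_tool(deltas="0 0 0 0 0 0 1;0.26 -0.67 0 0 0 0 1;0.26 -0.67 0 0 0 0 1;0.31 -0.65 0 0 0 0 1;0.31 -0.65 0 0 0 0 1;0.36 -0.62 0 0 0 0 1;0.36 -0.62 0 0 0 0 1;0.41 -0.58 0 0 0 0 1")

```text
time: 8.92
ee_pos: [0.5272, 0.0456, 0.2084]
ee_rot: [0.485, -0.513, 0.486, 0.514]
ft_force: [-1.6, -0.5, 1.4]
opening: 0.0278
```

Run:
```python
from h import *
knob_rel()
im=optics.get_image('scene');save(im,'s5')
cv2.imwrite('pics/s5c.png',cv2.resize(im['frame'][80:240,220:400,::-1],None,fx=4,fy=4))
```

```text
rel 0.1055 0.1459 rad 0.1801 ang 0.945 F [-1.6 -0.5  1.4] open 0.0278 t 8.92
```

View pics/s5c.png

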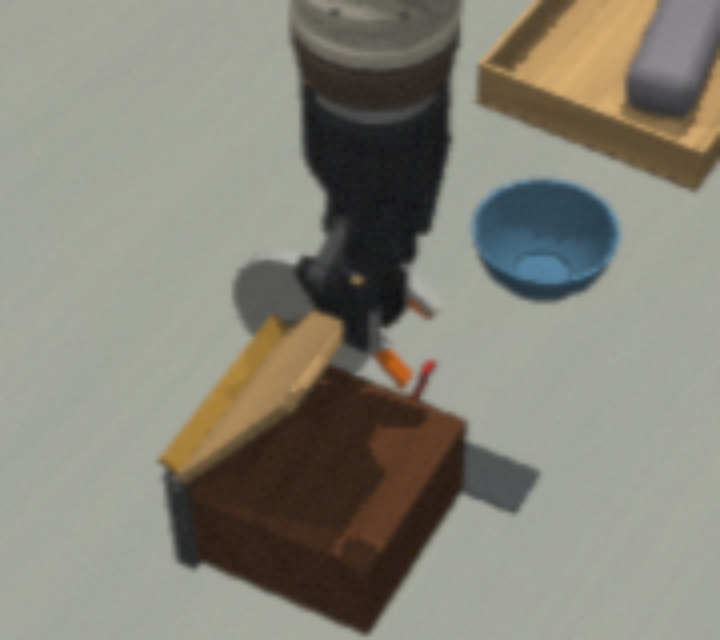

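The pawl stays out at crop (427,375). I'll keep lowering.

Emit:
drive_tool(deltas="0.41 -0.58 0 0 0 0 1;0.45 -0.55 0 0 0 0 1;0.46 -0.55 0 0 0 0 1;0.5 -0.52 0 0 0 0 1;0.5 -0.52 0 0 0 0 1;0.54 -0.48 0 0 0 0 1;0.54 -0.47 0 0 0 0 1;0.58 -0.43 0 0 0 0 1")

```text
time: 9.63
ee_pos: [0.574, 0.0484, 0.1645]
ee_rot: [0.486, -0.514, 0.486, 0.514]
ft_force: [-1.1, -1.2, 1.6]
opening: 0.0278
```

Run:
```python
from h import *
knob_rel()
```

```text
rel 0.1524 0.102 rad 0.1834 ang 0.59 F [-1.1 -1.2  1.6] open 0.0278 t 9.63
```

Emit:
drive_tool(deltas="0.58 -0.3 0 0 0 0 1;0.61 -0.28 0 0 0 0 1;0.61 -0.3 0 0 0 0 1;0.64 -0.28 0 0 0 0 1;0.64 -0.3 0 0 0 0 1;0.66 -0.28 0 0 0 0 1;0.66 -0.28 0 0 0 0 1;0.68 -0.22 0 0 0 0 1")

```text
time: 10.3
ee_pos: [0.5996, 0.05, 0.1087]
ee_rot: [-0.487, 0.514, -0.485, -0.514]
ft_force: [-1.5, -0.4, 1.1]
opening: 0.0282
```

Run:
```python
from h import *
knob_rel()
```

```text
rel 0.178 0.0462 rad 0.1839 ang 0.254 F [-1.5 -0.4  1.1] open 0.0282 t 10.3
```

Emit:
drive_tool(deltas="0.68 -0.15 0 0 0 0 1;0.7 -0.1 0 0 0 0 1;0.7 -0.1 0 0 0 0 1;0.7 -0.08 0 0 0 0 1;0.7 -0.05 0 0 0 0 1;0.6 0 0 0 0 0 1;0.3 0 0 0 0 0 1")

```text
time: 10.88
ee_pos: [0.606, 0.0503, 0.0602]
ee_rot: [-0.487, 0.514, -0.485, -0.513]
ft_force: [-8.3, -1.5, 23.4]
opening: 0.028
```

Run:
```python
from h import *
knob_rel()
im=optics.get_image('scene');save(im,'s6')
cv2.imwrite('pics/s6c.png',cv2.resize(im['frame'][80:240,220:400,::-1],None,fx=4,fy=4))
```

```text
rel 0.1844 -0.0023 rad 0.1844 ang -0.012 F [-8.3 -1.5 23.4] open 0.028 t 10.88
```

View pics/s6c.png

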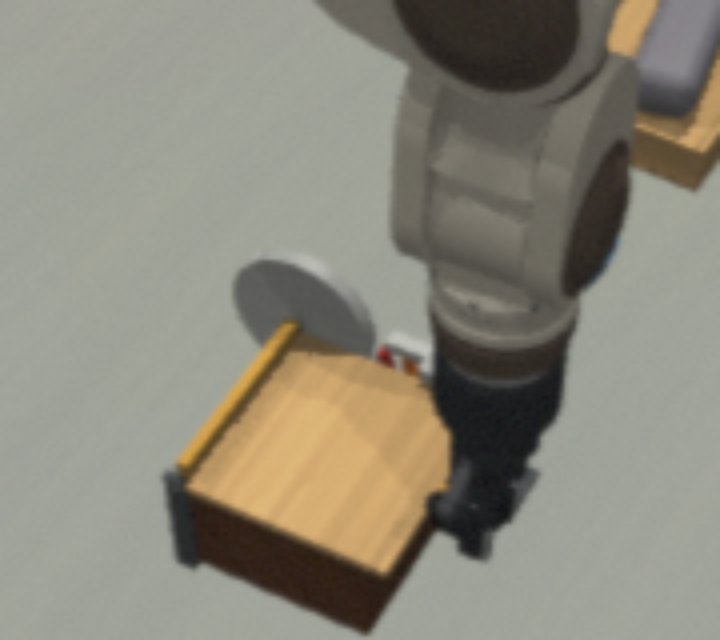

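Board is flat, and the red pawl at crop (385,355) is tipped back against the disc. I'll hold briefly, then raise.

Emit:
drive_tool(deltas="0 0 0 0 0 0 1;0 0 0 0 0 0 1;-1.08 0.03 0 0 0 0 1;-1.07 0.1 0 0 0 0 1;-1.07 0.16 0 0 0 0 1;-1.06 0.23 0 0 0 0 1;-1.04 0.28 0 0 0 0 1;-0.6 0.3 0 0 0 0 1")

```text
time: 11.6
ee_pos: [0.5949, 0.0497, 0.1211]
ee_rot: [-0.487, 0.515, -0.484, -0.513]
ft_force: [6.8, 0.0, -0.3]
opening: 0.0277
```

Run:
```python
from h import *
knob_rel()
im=optics.get_image('scene');save(im,'s7')
cv2.imwrite('pics/s7c.png',cv2.resize(im['frame'][80:240,220:400,::-1],None,fx=4,fy=4))
```

```text
rel 0.1733 0.0586 rad 0.1829 ang 0.326 F [ 6.8  0.  -0.3] open 0.0277 t 11.6
```

View pics/s7c.png

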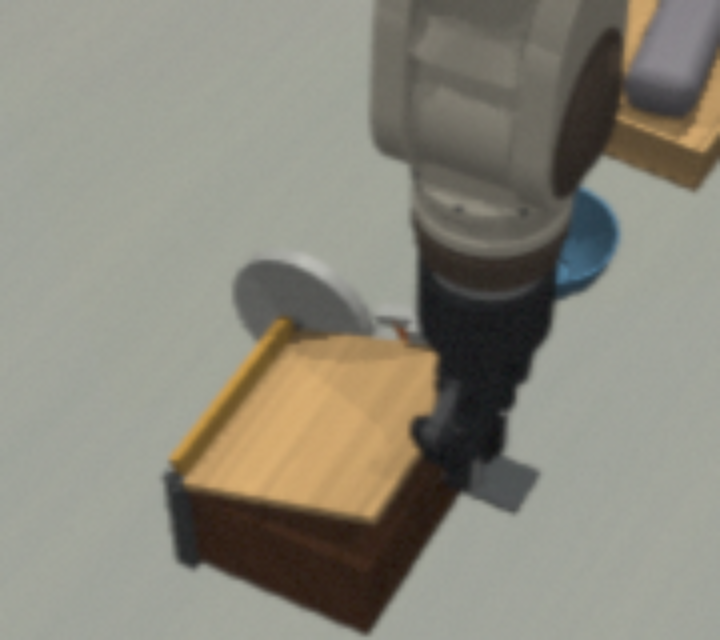

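Emit:
drive_tool(deltas="-0.5 0.25 0 0 0 0 1;-0.2 0.1 0 0 0 0 1")

```text
time: 11.82
ee_pos: [0.5905, 0.0494, 0.1303]
ee_rot: [-0.487, 0.515, -0.484, -0.513]
ft_force: [1.9, -0.6, -2.5]
opening: 0.028
```

Run:
```python
from h import *
knob_rel()
```

```text
rel 0.1689 0.0678 rad 0.182 ang 0.381 F [ 1.9 -0.6 -2.5] open 0.028 t 11.82
```

Emit:
drive_tool(deltas="0.6 -0.2 0 0 0 0 1;0.6 -0.18 0 0 0 0 1;0.5 -0.1 0 0 0 0 1;0.1 0 0 0 0 0 1")

```text
time: 12.15
ee_pos: [0.5971, 0.0498, 0.1119]
ee_rot: [-0.488, 0.516, -0.483, -0.512]
ft_force: [3.3, 0.7, 3.5]
opening: 0.028
```

Run:
```python
from h import *
knob_rel()
```

```text
rel 0.1755 0.0494 rad 0.1823 ang 0.274 F [3.3 0.7 3.5] open 0.028 t 12.15
```

Now at 0.28 or so, with an upward reaction: the notch is holding. I'll release gently and rise.

Emit:
drive_tool(deltas="0.1 0 0 0 0 0 1;0 0 0 0 0 0 -0.3;0 0 0 0 0 0 -0.5;0 0 0 0 0 0 -1;0 0 0 0 0 0 -1;-2 0 0 0 0 0 -1;-3 0 0 0 0 0 -1;-3 0 0 0 0 0 -1")

```text
time: 12.82
ee_pos: [0.5915, 0.0498, 0.1811]
ee_rot: [0.483, -0.511, 0.488, 0.517]
ft_force: [0.5, 0.3, 0.1]
opening: 0.0855
```

Emit:
drive_tool(deltas="-3 0 0 0 0 0 -1;-1 1 -3.5 0 0 0 -1;0 1 -3.9 0 0 0 -1;0 1 -3.9 0 0 0 -1;0 1 -3.9 0 0 0 -1;0 1 -3.9 0 0 0 -1;0 1 -3.9 0 0 0 -1;0 0 -1 0 0 0 -1")

```text
time: 13.48
ee_pos: [0.5454, -0.1983, 0.2294]
ee_rot: [0.483, -0.515, 0.483, 0.518]
ft_force: [-0.3, 0.8, -0.4]
opening: 0.0856
```

Run:
```python
from h import *
np.set_printoptions(precision=4,suppress=True)
for n in ['scene','top']:
    im=optics.get_image(n);save(im,n+'8')
    np.savez(n+'8.npz',**{k:im[k] for k in['frame','z_map','mtx','extrinsics']})
    W=cloud(im);F=im['frame'].astype(int)
    m=(W[...,0]>.36)&(W[...,0]<.62)&(W[...,1]>-.06)&(W[...,1]<.16)&(W[...,2]>.085)
    R,G,B=F[...,0],F[...,1],F[...,2]
    P=W[m&(R-B>40)&(R>110)]
    for _ in range(8):
        u,s,vt=np.linalg.svd(P-P.mean(0),full_matrices=False);nn=vt[2]*np.sign(vt[2][2]);d=(P-P.mean(0))@nn;P=P[abs(d)<.003]
    print(n,'board',len(P),'n',nn,P.mean(0),'ang',np.arccos(nn[2]),'yaw',np.arctan2(-nn[1],-nn[0]))
    e=np.array([np.cos(YAW),np.sin(YAW),0]);l=np.array([-np.sin(YAW),np.cos(YAW),0])
    print(np.percentile(P@l,[.5,5,95,99.5]),np.percentile(P@e,[.5,99.5]))
    m=(W[...,0]>.42)&(W[...,0]<.62)&(W[...,1]>-.39)&(W[...,1]<-.25)
    p=W[m&(W[...,2]>.12)]
    if len(p):print(' block',len(p),np.median(p,0),p.max(0),cv2.minAreaRect((p[:,:2]*1000).astype(np.float32)))
    x0,y0=(205,225) if n=='top' else (240,120)
    cv2.imwrite('pics/c8%s.png'%n,cv2.resize(im['frame'][y0:y0+120,x0:x0+130,::-1],None,fx=5,fy=5,interpolation=cv2.INTER_CUBIC))
delta([.5113,-.3063,.25],tool(-.150))
```

```text
scene board 1977 n [-0.2723 -0.018   0.962 ] [0.5059 0.0413 0.1132] ang 0.2763964245223459 yaw 0.0659957492939768
[-0.063  -0.0567  0.077   0.0856] [0.4308 0.5716]
 block 3915 [ 0.5581 -0.2582  0.6552] [ 0.5853 -0.25    0.7104] ((538.2135009765625, -287.1213684082031), (83.94171142578125, 85.71995544433594), 83.64797973632812)
top board 2544 n [-0.2642 -0.0153  0.9644] [0.5051 0.0449 0.114 ] ang 0.26778545368433493 yaw 0.057689681868000726
[-0.0592 -0.0523  0.0792  0.0882] [0.4336 0.5761]
 block 138 [ 0.5588 -0.2532  0.6904] [ 0.5825 -0.2501  0.7079] ((551.2000122070312, -254.50804138183594), (8.750826835632324, 62.524906158447266), 89.6886215209961)
shift cm [ -2.11   4.25 -10.77] turn deg [12.42  0.14 -0.18] pos [ 0.5465 -0.196   0.2291] t 13.58 F [ 1.  -0.1  0.2] open 0.0858 q6 [-0.35  0.16  0.26  1.67  0.   -0.41]
```

View pics/c8scene.png

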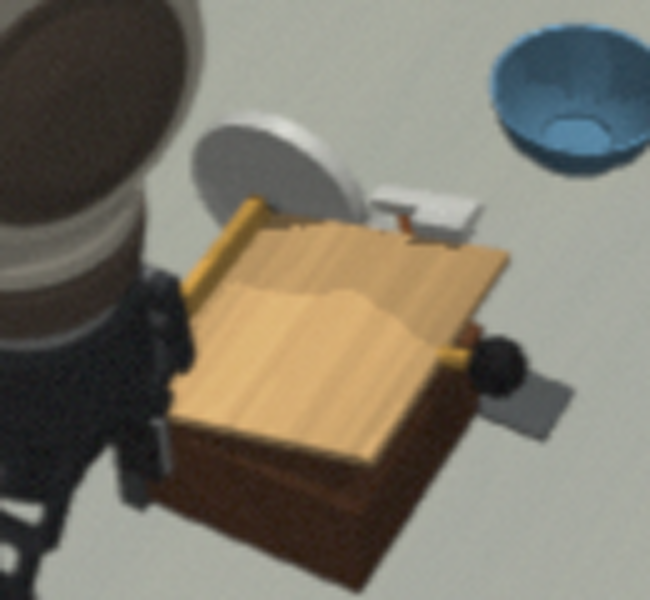

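View pics/c8top.png

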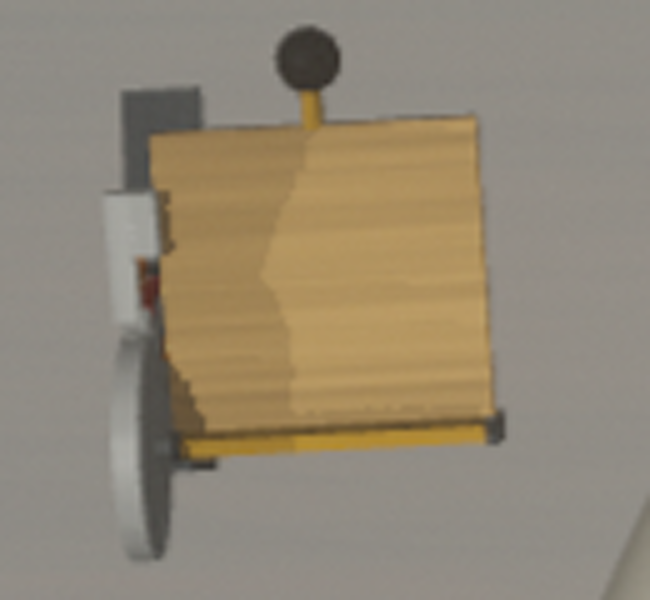

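The board rests at the first notch (plane fit about 0.27–0.28), with the red pawl against the disc at top crop (148,290). Now the case.

Emit:
drive_tool(deltas="-0.5 1 -2.7 7 0 0 -1;-0.5 1 -2.7 5 0 0 -1;0 0.4 -2.9 0 0 0 -1;0 0.4 -2.5 0 0 0 -1;0 0 0 0 0 0 -1")

```text
time: 14.0
ee_pos: [0.5121, -0.2994, 0.2381]
ee_rot: [0.535, -0.46, 0.535, 0.465]
ft_force: [0.8, 0.1, 0.1]
opening: 0.0854
```

Run:
```python
from h import *
np.set_printoptions(precision=4,suppress=True)
delta([.5113,-.3063,.094],tool(-.150))
im=np.load('top8.npz');e=np.array([np.cos(YAW),np.sin(YAW),0])
for c,z in(((330,450),.1022),((330,428),.1045),((330,418),.085+.0023+.004)):
    p=rayz(im,(205+c[0]/5,225+c[1]/5),z);print(p,p@e)
```

```text
shift cm [14.41 -0.09 -0.76] turn deg [ 0.27  0.29 -0.31] pos [ 0.5121 -0.2994  0.2381] t 14.0 F [0.8 0.1 0.1] open 0.0854 q6 [-0.53  0.2   0.32  1.69  0.   -0.39]
[0.4197 0.0413 0.1022] 0.42144978046726517
[0.4298 0.0412 0.1045] 0.43156188662364026
[0.434  0.0425 0.0913] 0.43580602174015076
```

Emit:
drive_tool(deltas="2 -0.1 -0.7 0 0 0 -1;3 0 0 0 0 0 -1;3 0 0 0 0 0 -1;2 0 0 0 0 0 -1;0 0 0 0 0 0 -1")

```text
time: 14.42
ee_pos: [0.5151, -0.3004, 0.1356]
ee_rot: [0.535, -0.461, 0.533, 0.465]
ft_force: [-1.1, 1.5, -0.2]
opening: 0.0854
```

Run:
```python
from h import *
delta([.5113,-.3063,.094],tool(-.150))
for n,(x,y) in {'scene':(160,230),'top':(360,210)}.items():
    im=optics.get_image(n)
    cv2.imwrite('pics/g1%s.png'%n,cv2.resize(im['frame'][y:y+130,x:x+130,::-1],None,fx=4,fy=4,interpolation=cv2.INTER_CUBIC))
```

```text
shift cm [ 4.16  0.29 -0.67] turn deg [ 0.47  0.36 -0.13] pos [ 0.5151 -0.3004  0.1356] t 14.42 F [-1.1  1.5 -0.2] open 0.0854 q6 [-0.53  0.19  0.1   1.49  0.01 -0.39]
```

View pics/g1scene.png

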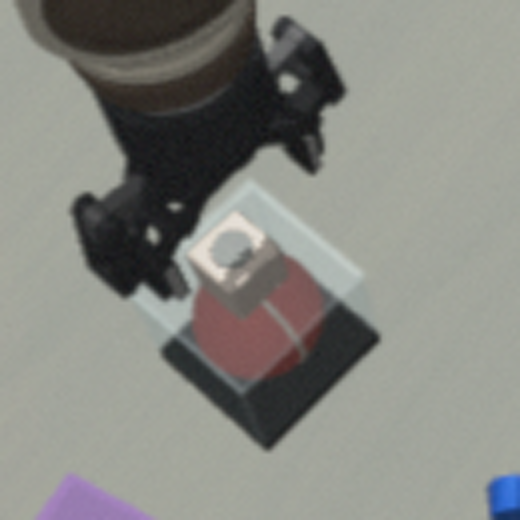

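View pics/g1top.png

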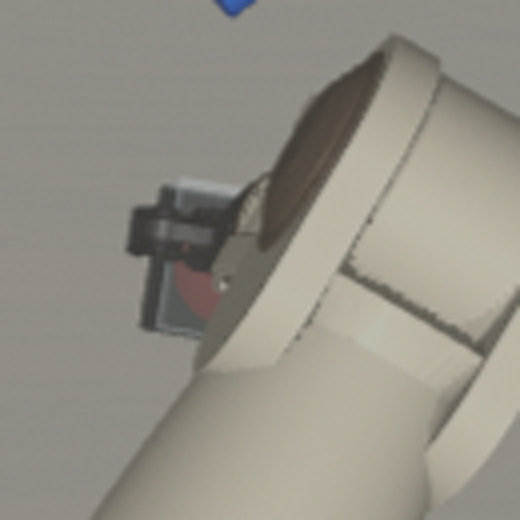

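Emit:
drive_tool(deltas="0 0.35 -0.7 0 0 0 -1;1 0 -0.15 0.3 0.3 0 -1;1 0 0 0 0 0 -1;1 0 0 0 0 0 -1;0 0 0 0 0 0 -1")

```text
time: 14.93
ee_pos: [0.5145, -0.3099, 0.1139]
ee_rot: [0.536, -0.466, 0.534, 0.458]
ft_force: [-0.8, 0.9, -0.1]
opening: 0.0852
```

Run:
```python
from h import *
delta([.5113,-.3063,.094],tool(-.150))
```

```text
shift cm [1.99 0.39 0.32] turn deg [ 0.26 -0.26  0.6 ] pos [ 0.5145 -0.3099  0.1139] t 14.93 F [-0.8  0.9 -0.1] open 0.0852 q6 [-0.54  0.18  0.06  1.43 -0.   -0.4 ]
```

Emit:
drive_tool(deltas="0.8 0.4 0.25 0 0 0.5 -1;0.8 0 0 0 0 0 -1;0 0 0 0 0 0 -1;0 0 0 0 0 0 -1")

```text
time: 15.27
ee_pos: [0.5103, -0.3064, 0.0957]
ee_rot: [0.534, -0.463, 0.536, 0.461]
ft_force: [-0.2, 0.3, 0.8]
opening: 0.0852
```

Run:
```python
from h import *
delta([.5113,-.3063,.094],tool(-.150))
```

```text
shift cm [ 0.17 -0.1   0.03] turn deg [ 0.23 -0.24 -0.  ] pos [ 0.5103 -0.3064  0.0957] t 15.27 F [-0.2  0.3  0.8] open 0.0852 q6 [-0.54  0.18  0.02  1.41 -0.   -0.39]
```

Good. Closing.

Emit:
drive_tool(deltas="0 0 0 0 0 0 1;0 0 0 0 0 0 1;0 0 0 0 0 0 1;0 0 0 0 0 0 1;0 0 0 0 0 0 1;0 0 0 0 0 0 1", force=40)

```text
time: 15.77
ee_pos: [0.5106, -0.3067, 0.0963]
ee_rot: [0.534, -0.463, 0.536, 0.461]
ft_force: [0.5, -0.0, -2.3]
opening: 0.0354
```

Emit:
drive_tool(deltas="0 0 0 0 0 0 1;-1 0 0 0 0 0 1;-1 0 0 0 0 0 1;-1 0 0 0 0 0 1;0 0 0 0 0 0 1", force=60)

```text
time: 16.18
ee_pos: [0.5099, -0.3061, 0.1283]
ee_rot: [0.534, -0.463, 0.536, 0.462]
ft_force: [0.2, -0.2, -2.2]
opening: 0.035
```

Run:
```python
from h import *
delta([.5113,-.3063,.094],tool(-.150))
for n,(x,y) in {'scene':(160,230),'top':(360,210)}.items():
    im=optics.get_image(n)
    cv2.imwrite('pics/g2%s.png'%n,cv2.resize(im['frame'][y:y+130,x:x+130,::-1],None,fx=4,fy=4,interpolation=cv2.INTER_CUBIC))
```

```text
shift cm [ 3.43 -0.15  0.01] turn deg [ 0.23 -0.19 -0.09] pos [ 0.5099 -0.3061  0.1283] t 16.18 F [ 0.2 -0.2 -2.2] open 0.035 q6 [-0.54  0.18  0.08  1.47 -0.   -0.39]
```

View pics/g2scene.png

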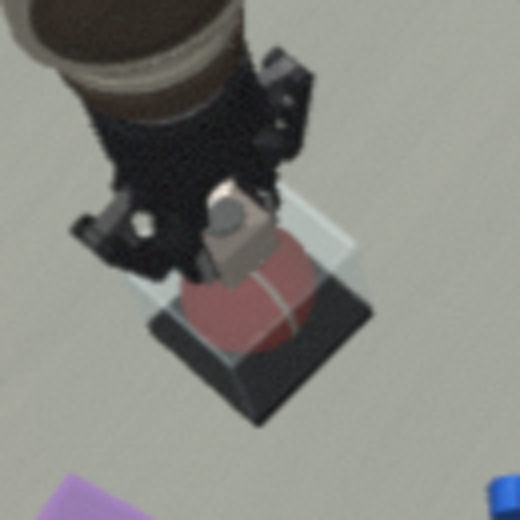

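The case is gripped by its block (block at crop (240,230), opening 35 mm) and hangs square. I'll carry it over.

```bash
cat >> h.py <<'E'
def place(s=.057,n=.067,a=.29,h=.425,l=.0127,off=.033,dx=-.001):
    e=np.array([np.cos(YAW),np.sin(YAW),0]);lv=np.array([-np.sin(YAW),np.cos(YAW),0])
    E=(s+dx)*np.cos(a)-(n+off)*np.sin(a);z=.085+(s+dx)*np.sin(a)+(n+off)*np.cos(a)
    return e*(h+E)+lv*l+np.array([0,0,z])
E
python3 - <<'E'
from h import *
print(place())
p=place(n=.067+.07)
delta(p,tool(YAW)); delta(p,tool(YAW,.285))
E
```

```text
[0.44841479 0.04056184 0.19683771]
shift cm [-13.8   13.09  32.94] turn deg [-11.92  -0.14  -0.19] pos [ 0.5095 -0.3059  0.1264] t 16.28 F [-0.1 -0.5 -3.4] open 0.0349 q6 [-0.54  0.18  0.08  1.47 -0.   -0.39]
shift cm [-13.8   13.09  32.94] turn deg [-11.82  -1.84 -16.46] pos [ 0.5095 -0.3059  0.1264] t 16.28 F [-0.1 -0.5 -3.4] open 0.0349 q6 [-0.54  0.18  0.08  1.47 -0.   -0.39]
```

Emit:
drive_tool(deltas="-2.5 0 0 0 0 0 1;-3 0 0 0 0 0 1;-3 0 0 0 0 0 1;-3 0 0 0 0 0 1;-2 0 0 0 0 0 1;0 0 0 0 0 0 1")

```text
time: 16.78
ee_pos: [0.5082, -0.3044, 0.2617]
ee_rot: [0.533, -0.459, 0.538, 0.465]
ft_force: [1.1, -0.2, -2.3]
opening: 0.0353
```

Run:
```python
from h import *
p=place(n=.067+.07)
delta(p,tool(YAW)); delta(p,tool(YAW,.285))
```

```text
shift cm [-0.05 12.89 32.85] turn deg [-11.91   0.11  -0.65] pos [ 0.5082 -0.3044  0.2617] t 16.78 F [ 1.1 -0.2 -2.3] open 0.0353 q6 [-0.54  0.22  0.38  1.75 -0.   -0.39]
shift cm [-0.05 12.89 32.85] turn deg [-11.85  -1.58 -16.92] pos [ 0.5082 -0.3044  0.2617] t 16.78 F [ 1.1 -0.2 -2.3] open 0.0353 q6 [-0.54  0.22  0.38  1.75 -0.   -0.39]
```

Emit:
drive_tool(deltas="-0.2 0.9 2.3 0 0 0 1;-0.2 1 2.6 0 0 0 1;-0.2 1 2.6 0 0 0 1;-0.2 1 2.6 0 0 0 1;0 1 2.6 0 0 0 1;0 1 2.6 0 0 0 1;0 1 2.6 0 0 0 1;0 1 2.6 0 0 0 1")

```text
time: 17.45
ee_pos: [0.4579, -0.0867, 0.2572]
ee_rot: [0.532, -0.454, 0.541, 0.466]
ft_force: [0.6, 0.8, -3.4]
opening: 0.0351
```

Emit:
drive_tool(deltas="0 1 2.6 0 0 0 1;0 1 2.5 0 0 0 1;0 1 2.5 0 0 0 1;0 0.8 2 0 0 0 1;0 0 0 -4 0 -3 1;0 0 0 -4 0 -3 1;0 0 0 -4 0 -3 1;0 0 0 0 0 -3 1")

```text
time: 18.12
ee_pos: [0.4305, 0.0245, 0.2423]
ee_rot: [-0.523, 0.561, -0.436, -0.471]
ft_force: [-0.7, 0.1, -3.0]
opening: 0.0352
```

Run:
```python
from h import *
p=place(n=.067+.04)
delta(p,tool(YAW,.285))
```

```text
shift cm [ 0.82 -0.63  1.49] turn deg [ 0.69 -0.42 -6.14] pos [0.4305 0.0245 0.2423] t 18.12 F [-0.7  0.1 -3. ] open 0.0352 q6 [ 0.06 -0.37 -0.22  1.54 -0.01 -0.01]
```

Emit:
drive_tool(deltas="-0.5 -0.6 1.4 0.6 -0.4 -3 1;-0.3 0 0 0 0 -3 1;0 0 0 0 0 0 1;0 0 0 0 0 0 1")

```text
time: 18.45
ee_pos: [0.431, 0.0394, 0.2442]
ee_rot: [-0.552, 0.579, -0.406, -0.442]
ft_force: [-0.2, 0.0, -3.0]
opening: 0.0353
```

Run:
```python
from h import *
p=place(n=.067+.02)
delta(p,tool(YAW,.285))
for n,(x,y) in {'scene':(220,80),'top':(190,200)}.items():
    im=optics.get_image(n)
    cv2.imwrite('pics/p1%s.png'%n,cv2.resize(im['frame'][y:y+150,x:x+160,::-1],None,fx=4,fy=4,interpolation=cv2.INTER_CUBIC))
```

```text
shift cm [ 3.04 -0.34  0.  ] turn deg [ 0.14  0.01 -0.07] pos [0.431  0.0394 0.2442] t 18.45 F [-0.2  0.  -3. ] open 0.0353 q6 [ 0.1  -0.48 -0.31  1.46 -0.01  0.03]
```

View pics/p1scene.png

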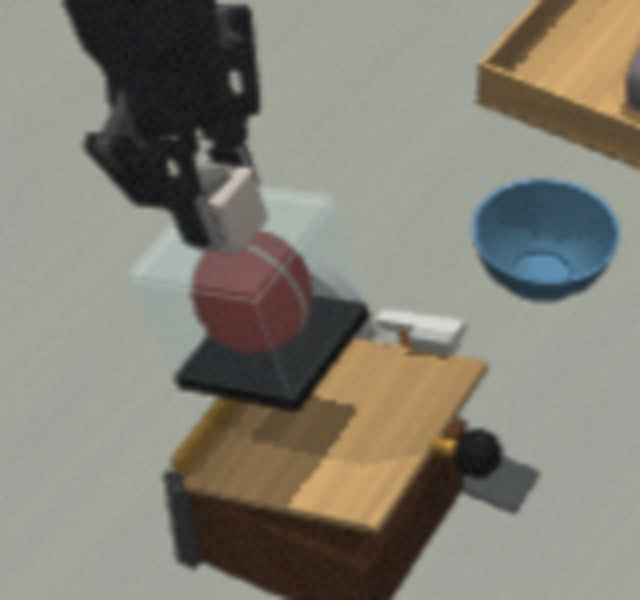

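View pics/p1top.png

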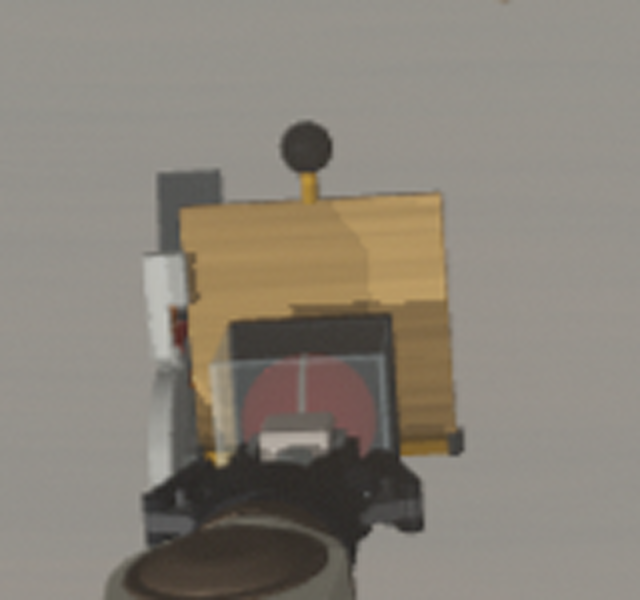

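The case is parallel to the board and centred. Continuing down.

Emit:
drive_tool(deltas="0.8 -0.3 0 0 0 0 1;0.8 0 0 0 0 0 1;0.8 0 0 0 0 0 1;0.5 0 0 0 0 0 1;0 0 0 0 0 0 1")

```text
time: 18.97
ee_pos: [0.4442, 0.0394, 0.2114]
ee_rot: [-0.55, 0.577, -0.409, -0.444]
ft_force: [-0.1, 1.0, -3.5]
opening: 0.0351
```

Run:
```python
from h import *
delta(place(),tool(YAW,.285))
for n,(x,y) in {'scene':(220,80),'top':(190,200)}.items():
    im=optics.get_image(n)
    cv2.imwrite('pics/p2%s.png'%n,cv2.resize(im['frame'][y:y+150,x:x+160,::-1],None,fx=4,fy=4,interpolation=cv2.INTER_CUBIC))
```

```text
shift cm [ 1.52 -0.02  0.09] turn deg [ 0.07 -0.04 -0.58] pos [0.4442 0.0394 0.2114] t 18.97 F [-0.1  1.  -3.5] open 0.0351 q6 [ 0.09 -0.45 -0.35  1.39 -0.01  0.03]
```

View pics/p2scene.png

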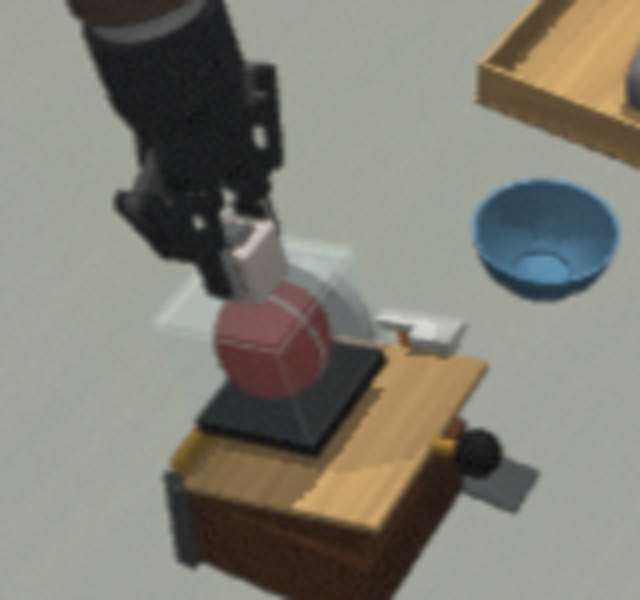

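View pics/p2top.png

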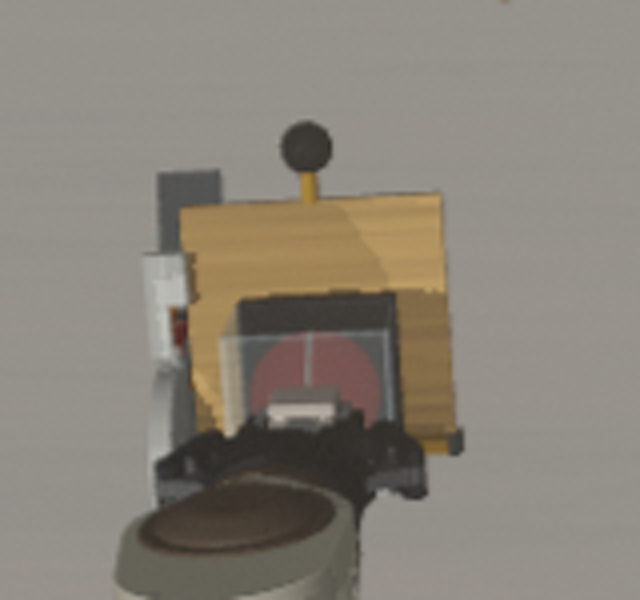

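Emit:
drive_tool(deltas="0.4 -0.1 0.05 0 0 -0.5 1;0.4 0 0 0 0 0 1;0.2 0 0 0 0 0 1;0 0 0 0 0 0 1")

```text
time: 19.4
ee_pos: [0.4485, 0.0402, 0.2035]
ee_rot: [-0.553, 0.58, -0.405, -0.441]
ft_force: [0.9, -0.9, -3.3]
opening: 0.0352
```

Run:
```python
from h import *
delta(place(),tool(YAW,.285))
```

```text
shift cm [0.63 0.2  0.03] turn deg [ 0.07 -0.04  0.13] pos [0.4485 0.0402 0.2035] t 19.4 F [ 0.9 -0.9 -3.3] open 0.0352 q6 [ 0.1  -0.46 -0.38  1.37 -0.01  0.03]
```

Emit:
drive_tool(deltas="0.3 0 0 0 0 0 1;0.2 0 0 0 0 0 1;0 0 0 0 0 0 1")

```text
time: 19.65
ee_pos: [0.4501, 0.0404, 0.1986]
ee_rot: [-0.553, 0.58, -0.405, -0.44]
ft_force: [-0.4, -0.3, -3.4]
opening: 0.0352
```

Run:
```python
from h import *
delta(place(),tool(YAW,.285))
```

```text
shift cm [0.12 0.21 0.03] turn deg [ 0.07 -0.03  0.18] pos [0.4501 0.0404 0.1986] t 19.65 F [-0.4 -0.3 -3.4] open 0.0352 q6 [ 0.1  -0.46 -0.38  1.35 -0.01  0.03]
```

Emit:
drive_tool(deltas="0.15 0 0 0 0 0 1;0.1 0 0 0 0 0 1")

```text
time: 19.82
ee_pos: [0.4513, 0.0404, 0.1971]
ee_rot: [-0.553, 0.58, -0.405, -0.44]
ft_force: [-3.6, -2.0, 7.6]
opening: 0.0346
```

Run:
```python
from h import *
delta(place(),tool(YAW,.285))
```

```text
shift cm [-0.05  0.28  0.03] turn deg [ 0.07 -0.04  0.28] pos [0.4513 0.0404 0.1971] t 19.82 F [-3.6 -2.   7.6] open 0.0346 q6 [ 0.1  -0.46 -0.39  1.35 -0.01  0.03]
```

Contact came at the expected height, along the face normal. I'll slide gently towards the lip.

Emit:
drive_tool(deltas="-0.05 0.2 0 0 0 0 1;-0.02 0.2 0 0 0 0 1")

```text
time: 19.98
ee_pos: [0.4473, 0.0402, 0.197]
ee_rot: [-0.553, 0.58, -0.404, -0.44]
ft_force: [-1.0, -0.2, -3.5]
opening: 0.0351
```

Run:
```python
from h import *
delta(place(),tool(YAW,.285))
o=r.get_obs();print(R_of(o['ee_rot']).inv().apply(o['ft_force']))
```

```text
shift cm [ 0.05 -0.1   0.03] turn deg [ 0.07 -0.03  0.32] pos [0.4473 0.0402 0.197 ] t 19.98 F [-1.  -0.2 -3.5] open 0.0351 q6 [ 0.1  -0.47 -0.39  1.35 -0.01  0.03]
[ 3.09814379  1.93025169 -0.12868511]
```

Emit:
drive_tool(deltas="0 0.15 0 0 0 0 1;0 0.1 0 0 0 0 1")

```text
time: 20.15
ee_pos: [0.4452, 0.04, 0.1966]
ee_rot: [-0.554, 0.581, -0.404, -0.439]
ft_force: [3.9, 0.1, -1.4]
opening: 0.0355
```

Run:
```python
from h import *
delta(place(),tool(YAW,.285))
o=r.get_obs();print(R_of(o['ee_rot']).inv().apply(o['ft_force']))
for n,(x,y) in {'scene':(220,80),'top':(190,200)}.items():
    im=optics.get_image(n)
    cv2.imwrite('pics/p3%s.png'%n,cv2.resize(im['frame'][y:y+150,x:x+160,::-1],None,fx=4,fy=4,interpolation=cv2.INTER_CUBIC))
```

```text
shift cm [ 0.07 -0.32  0.03] turn deg [ 0.08 -0.03  0.42] pos [0.4452 0.04   0.1966] t 20.15 F [ 3.9  0.1 -1.4] open 0.0355 q6 [ 0.1  -0.47 -0.4   1.35 -0.01  0.03]
[ 2.43691118 -3.33984969 -0.17407083]
```

View pics/p3scene.png

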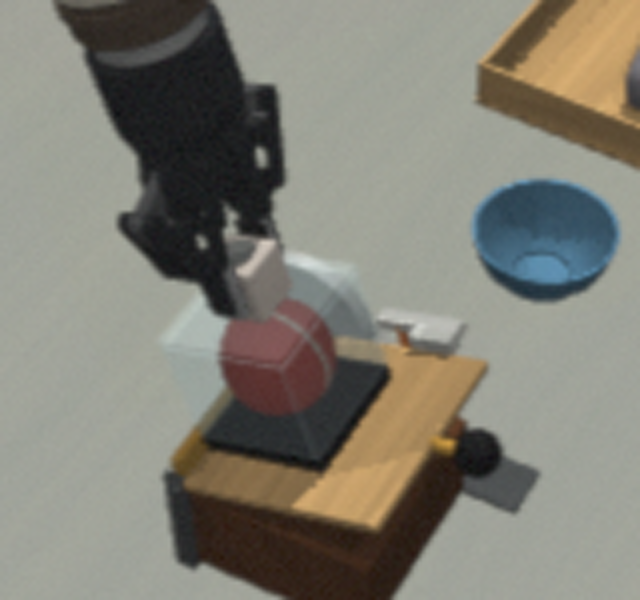

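The downslope reaction shows lip contact at estimated x ≈ −21 mm, where −22 is expected. I'll ease off slightly, seat it and release.

Emit:
drive_tool(deltas="0.1 -0.1 0 0 0 -0.4 1;0.05 0 0 0 0 0 1")

```text
time: 20.42
ee_pos: [0.4466, 0.0401, 0.1962]
ee_rot: [-0.555, 0.582, -0.402, -0.437]
ft_force: [-4.1, -0.9, 6.1]
opening: 0.0353
```

Run:
```python
from h import *
delta(place(),tool(YAW,.285))
o=r.get_obs();print(R_of(o['ee_rot']).inv().apply(o['ft_force']))
```

```text
shift cm [-0.01 -0.2   0.03] turn deg [ 0.07 -0.04  0.88] pos [0.4466 0.0401 0.1962] t 20.42 F [-4.1 -0.9  6.1] open 0.0353 q6 [ 0.1  -0.48 -0.41  1.34 -0.01  0.03]
[-7.03212429  2.17349753 -0.61439664]
```

Emit:
drive_tool(deltas="0 0 0 0 0 0 0.1;0 0 0 0 0 0 -0.2;0 0 0 0 0 0 -0.5;0 0 0 0 0 0 -1;0 0 0 0 0 0 -1;0 0 0 0 0 0 -1")

```text
time: 20.92
ee_pos: [0.4463, 0.0401, 0.1964]
ee_rot: [-0.556, 0.582, -0.402, -0.437]
ft_force: [0.8, -1.1, 1.3]
opening: 0.0852
```

Run:
```python
from h import *
delta(place(),tool(YAW,.285))
for n,(x,y) in {'scene':(220,80),'top':(190,200)}.items():
    im=optics.get_image(n)
    cv2.imwrite('pics/p4%s.png'%n,cv2.resize(im['frame'][y:y+150,x:x+160,::-1],None,fx=4,fy=4,interpolation=cv2.INTER_CUBIC))
```

```text
shift cm [ 0.02 -0.22  0.03] turn deg [ 0.05 -0.02  0.89] pos [0.4463 0.0401 0.1964] t 20.92 F [ 0.8 -1.1  1.3] open 0.0852 q6 [ 0.1  -0.48 -0.41  1.34 -0.01  0.03]
```

View pics/p4scene.png

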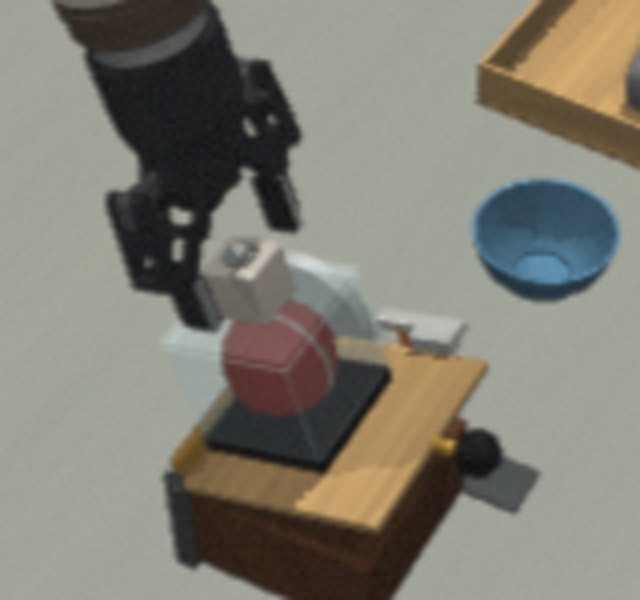

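Released and stable. Retreating along the tool axis.

Emit:
drive_tool(deltas="-1 0 0 0 0 0 -1;-2 0 0 0 0 0 -1;-3 0 0 0 0 0 -1;-3 0 0 0 0 0 -1;-3 0 0 0 0 0 -1;-2 0 0 0 0 0 -1;-2 0 2 0 0 0 -1;-1 0 3 0 0 0 -1")

```text
time: 21.68
ee_pos: [0.388, 0.0842, 0.3675]
ee_rot: [-0.556, 0.58, -0.404, -0.436]
ft_force: [0.6, -0.6, 1.0]
opening: 0.0855
```

Emit:
drive_tool(deltas="-1 0 -3.5 0 0 0 -1;0 0 -4 0 0 0 -1;0 0 -4 0 0 0 -1;0 0 -4 0 0 0 -1;0 0 -4 0 0 0 -1;0 0 -4 0 0 0 -1;0 0 -4 0 0 0 -1;0 0 0 0 0 0 -1")

```text
time: 22.35
ee_pos: [0.4094, -0.1723, 0.3875]
ee_rot: [-0.545, 0.596, -0.38, -0.45]
ft_force: [1.5, -0.7, -0.2]
opening: 0.0853
```

Run:
```python
from h import *
np.set_printoptions(precision=4,suppress=True)
o=r.get_obs();print(o['time'],o['ee_pos'],o['ft_force'])
e=np.array([np.cos(YAW),np.sin(YAW),0]);l=np.array([-np.sin(YAW),np.cos(YAW),0])
for n,(x,y) in {'scene':(220,80),'top':(190,200)}.items():
    im=optics.get_image(n);save(im,'f'+n)
    cv2.imwrite('pics/p5%s.png'%n,cv2.resize(im['frame'][y:y+150,x:x+160,::-1],None,fx=4,fy=4,interpolation=cv2.INTER_CUBIC))
    W=cloud(im);F=im['frame'].astype(int)
    m=(W[...,0]>.36)&(W[...,0]<.62)&(W[...,1]>-.06)&(W[...,1]<.16)
    P=W[m&(W[...,2]>.085)&(F[...,0]-F[...,2]>50)&(F[...,0]>120)]
    for _ in range(8):
        u,s,vt=np.linalg.svd(P-P.mean(0),full_matrices=False);nn=vt[2]*np.sign(vt[2][2]);d=(P-P.mean(0))@nn;P=P[abs(d)<.003]
    print(n,'board ang',np.arccos(nn[2]),len(P))
    B=W[m&(W[...,2]>.205)&(W[...,2]<.26)];print(' block pts',len(B),np.median(B@e),np.median(B@l),np.median(B[:,2]))
    for q in['case_center','key_bowl','bail_0','ring_gauge','whistle']:
        print(q,[c2w(im,d['centre']).round(3) for d in nets.look_for(im,q)[:3]])
t=place(n=.067+.063,off=0,dx=0)
print('expect block top',t@e,t@l,t[2])
```

```text
22.35 [ 0.4094 -0.1723  0.3875] [ 1.4588 -0.6737 -0.2316]
scene board ang 0.27896223783204827 1131
 block pts 292 0.4505635740093099 0.0045587879239724904 0.2222738727302132
case_center [array([ 0.565, -0.485,  0.087]), array([0.473, 0.025, 0.179])]
key_bowl [array([0.495, 0.342, 0.033])]
bail_0 [array([ 0.78 , -0.188,  0.014]), array([ 0.757, -0.07 ,  0.014]), array([ 0.764, -0.125,  0.016])]
ring_gauge [array([0.703, 0.344, 0.008])]
whistle [array([ 0.69 , -0.308,  0.028])]
top board ang 0.25707832115839785 1288
 block pts 391 0.4494432634628309 0.014240327641410826 0.2250360401266267
case_center [array([ 0.547, -0.461,  0.095]), array([0.466, 0.039, 0.188])]
key_bowl [array([0.503, 0.339, 0.026]), array([ 0.774, -0.183,  0.017])]
bail_0 [array([ 0.755, -0.067,  0.015]), array([ 0.763, -0.116,  0.013])]
ring_gauge [array([0.704, 0.356, 0.012])]
whistle [array([ 0.692, -0.303,  0.028])]
expect block top 0.4424461116405951 0.012700000000000001 0.22587098064762628
```

View pics/p5scene.png

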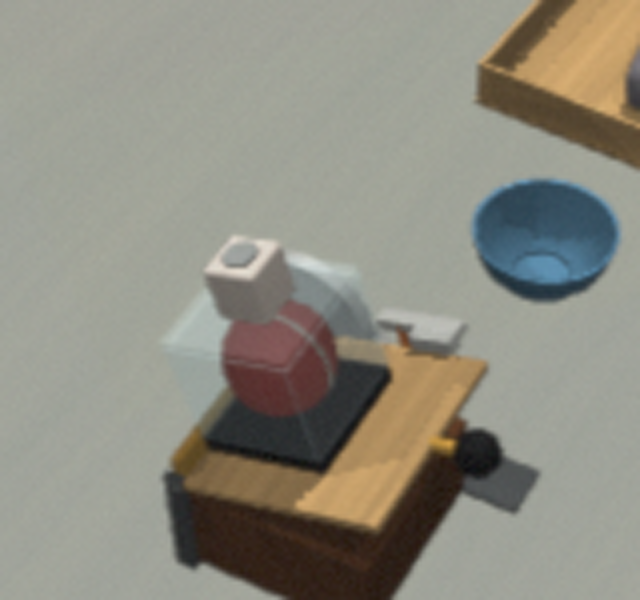

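View pics/p5top.png

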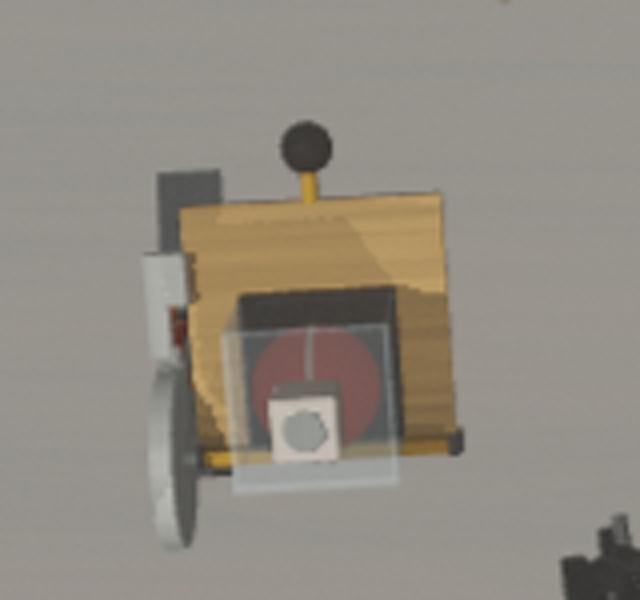

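Run:
```python
from h import *
im=optics.get_image('top')
e=np.array([np.cos(YAW),np.sin(YAW),0])
def face(u,v,a=.29,h=.425,off=.004):
    T=np.linalg.inv(im['extrinsics']);d=T[:3,:3]@np.linalg.inv(im['mtx'])@np.array([u,v,1]);o=T[:3,3]
    n=-np.sin(a)*e+np.array([0,0,np.cos(a)]);t=np.cos(a)*e+np.array([0,0,np.sin(a)])
    H=e*h+np.array([0,0,.085]); k=((H-o)@n+off)/(d@n); return (o+k*d-H)@t
for h in(.423,.427):
  print(face(190+310/4,200+200/4,h=h),[face(190+318/4,200+y/4,h=h,off=z) for y,z in((289,.004),(293,.004),(291,.008))])
```

```text
0.15397849794581817 [np.float64(0.10164519422519196), np.float64(0.0992856988414626), np.float64(0.1015011828103353)]
0.14989655222589546 [np.float64(0.09751714583887716), np.float64(0.09515557187380874), np.float64(0.09737209531542293)]
```

The distance from the case's far base edge to the board's far edge is 52–55 mm. That puts x at about −22 to −24 mm, seated at the lip. Handing in.

```bash
python3 -c "
from h import *
print(workorder.job_done())"
```

```text
the job is handed in; nothing more can be done
None
```

The job is handed in at about 22.5 s of the 61 s allowed; no verdict is reported. I lifted the board by its knob to the upper stop, and the picture showed the pawl thrown out. I then lowered it flat, with the pawl back in, raised it past the first notch to about 0.38–0.39 rad, and let it settle in that notch. The clear ball case was tilted to match the slope, set on the face, slid until it met the brass lip, released, and the arm moved away.

**Last checks**
- **Board:** plane fits gave 0.257 rad (top camera) and 0.279 rad (scene camera). The top camera read about 0.02 low earlier, so this fits the 0.29 notch. The pawl was against the ratchet disc.
- **Case:** it stands upright, within about 2 mm of the middle of the board's width. Its x on the board is about −22 to −24 mm, which means it touches the lip (limits −27 to −10).
- **Other things:** key bowl, bails, ring gauge and whistle were all found within about 6 mm of where they started.

**Disagreements**
- **Hinge position:** the estimates differed by several millimetres between the two cameras and the arm's own readings. I relied on lip contact and on distances measured within the picture instead.
- **Button block:** one depth check put the block 7–8 mm up-slope of where I expected it, probably because its side face was included.
- **Knob:** the first grip was too high, so I opened and gripped again before lifting.

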